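# Open a spring-lid canister without letting the lid fly

## Task

Open the blue walnut canister standing among the things on the glass table. Press the button at its front down with one finger while the other finger waits just above the lid, so that the lid pops up against that finger and is trapped instead of flying open; then ease the lid up slowly under that finger until it stands fully open, and leave it so. Only touch the canister, do not lift, tip or drag it out of its place, and leave everything else on the table where it is.

Things in the scene. Friction and masses are not known exactly. Their poses are not given: they have to be found in the camera images.
- canister: Blue round plastic canister, 104 mm across, 120 mm high to its rim, with walnuts in it (about 0.8 kg in all, loose on the glass). Origin: centre of its underside, on the table; z up. Its front, with the push button, is to its own -x, the lid's hinge to its own +x. The button's housing sticks out at the front: x -50 to -93 mm, 50 mm wide, 122 mm high, with a low guard 131 mm high round the button's front and sides.
- release_top (a point): Centre of the top face of the push button: a grey rectangular key, 24 mm along the canister's x and 32 mm wide, at x -77 mm, y 0 in the canister's frame. Its top is 140 mm above the table when up (13 mm above the closed lid's top) and 133 mm when fully down.
- release (a joint): Travel of the push button, straight down, in m: 0 up, 0.007 fully down. A spring pushes it up: about 2 N at first, 5 N fully down; it comes up again when let go. Pressing it draws a small sliding catch (between button and lid, x -54 to -64 mm in the canister's frame, top 130 mm high) off the lid's tongue; the lid comes free at about 0.0045.
- lid (a joint): Opening angle of the lid in rad: 0 closed, 1.25 fully open (its stop, the lid standing steeply up). Its front rises as it turns about the hinge. A hinge spring lifts it all the way, with roughly 1 N at its middle, and keeps it open; once free and not held back, it throws the lid open in under half a second.
- lid_hinge (a point): Middle of the lid's hinge axis: in the canister's frame at x +56 mm, y 0, 124 mm above its underside. The axis runs along the canister's y.
- lid_front (a point): Front end of the white lid, on the level of its top: 106 mm from the hinge axis; moves with the lid. The lid is a flat disc 100 mm across and 6 mm thick, centred on the canister when closed, its top then 127 mm high (3 mm above the hinge axis), with a tongue 24 mm wide at its front.
- sauce_dish: Small round white ceramic sauce dish, 84 mm across and 22 mm high, open at the top. Bystander. Origin: centre of its underside.
- tea_cup: Ceramic tea cup without a handle, 72 mm across the rim and 62 mm high. Bystander. Origin: centre of its underside.
- rolling_pin: Wooden rolling pin lying behind the canister, 43 mm thick, 380 mm long along its own y. Bystander; it can roll. Origin: under its middle, on the table.
- ladle_rest: Steel ladle rest (190 mm long along its own x, 92 mm wide, 20 mm high) with a ladle lying in it: 80 mm bowl, thin handle to its -x, 42 mm high in all. Bystander. Origin: on its underside.
- vinegar_bottle: Amber glass vinegar bottle, 58 mm thick, 190 mm high, standing on the lazy Susan. Bystander. Origin: centre of its underside.
- chilli_jar: Glass jar with a steel cap, 68 mm thick, 85 mm high, standing on the lazy Susan. Bystander. Origin: centre of its underside.
- salt_shaker: Small salt shaker, 42 mm thick, 70 mm high, standing on the table close beside the canister. Bystander. Origin: centre of its underside.

How it is judged:
On the way:
1. the lid has popped and is trapped, less than half open, under one finger while the other finger is still on the button (value of joint lid between 0.03 and 0.55 rad and velocity of joint lid below 0.5 rad/s and contact force between the fingers and lid above 0.15 N and contact force between the fingers and release above 0.3 N), for 0.1 s.
At the end, for the whole second after the job is handed in: The lid stands fully open (over 1.15 rad) and still, the button is up again (under 2 mm), the canister stands upright within 40 mm of where it was, and every bystander is within 30 mm of where it was (value of joint lid above 1.15 rad and velocity of joint lid between -0.1 and 0.1 rad/s and value of joint release below 0.002 m and distance of canister from where it was at the start of the episode below 0.04 m and angle between canister's own z axis and vertical below 0.05 rad and linear speed of canister below 0.02 m/s and distance of each of sauce_dish, tea_cup, rolling_pin, ladle_rest, vinegar_bottle, chilli_jar, salt_shaker from where it was at the start of the episode below 0.03 m); the robot touches nothing.
It fails at once if the lid is thrown open: it swings faster than 3 rad/s while between 0.5 and 0.9 rad open (value of joint lid between 0.5 and 0.9 rad and velocity of joint lid above 3 rad/s).
It fails at once if the canister is lifted more than 10 mm, tipped more than 0.15 rad or dragged more than 50 mm (height (world z) of canister above 0.01 m or angle between canister's own z axis and vertical above 0.15 rad or distance of canister from where it was at the start of the episode above 0.05 m).
It fails at once if a bystander is shifted by more than 40 mm (distance of any of sauce_dish, tea_cup, rolling_pin, ladle_rest, vinegar_bottle, chilli_jar, salt_shaker from where it was at the start of the episode above 0.04 m).
It also fails if it takes over 38 s, if anything falls off the work surface, if the arm or the gripper's body presses on something with over 40 N, if the wrist force passes 120 N, or if a joint passes its speed limit or range.

## Robot

A 6-joint arm with a two-finger parallel gripper is mounted at the origin on the work surface. World frame = base frame: x ahead of the robot, y to its left, z up, the work surface at z = 0. Lengths are in m, angles in rad, forces in N, time in s.
With the tool pointing down it reaches from about 0.35 to 0.975 m from the base axis. Payload 7.1 kg.
Tool frame: the origin (TCP) lies midway between the tips of the shut fingers; the grasp point (between the pads) lies 19 mm behind it; z points along the fingers, y is the line along which they close (so a half turn about z gives the same grasp; the last joint's range is limited). The gripper opens to 88 mm and grips with 3 to 60 N. Pads are 20 mm wide; open, the fingers measure 115 mm over their backs; the gripper's body (75 mm by 178 mm) begins 61 mm behind the grasp point.
Start: joints at [-1.278, 0.423, 1.63, -0, 1.089, -0.019], TCP at [0.192, -0.595, 0.194] pointing down, gripper open.
Joint ranges: [-3, 3], [-0.9, 2.11], [0.09, 2.58], [-1.31, 4.45], [0.11, 2.69], [-2.54, 2.54]. Speed limits (rad/s): [2.39, 2.39, 3.01, 3.14, 3.14, 3.14].

## Interface

Orientations are given as a unit quaternion [w, x, y, z].
In Python, from station import move_pose, movel, movej, command_gripper, wait, inverse_kinematics, read_camera, camera_info, MotionError, job_done, get_time, get_joint_pos, get_qvel, get_effort, get_tcp_pos, get_ee_rot, get_ft_force, get_ft_torque, get_grip_width, get_finger_force gives the robot as it stands. Calls block until the motion is done:
- move_pose(position, orientation): joint-space move of the TCP to a pose.
- movel(position, frame=None, v=0.15, until_force=None): straight line of the TCP; frame=None keeps the orientation; v is the mean speed in m/s. With until_force (N) it stops when the force on the tool has changed by that much, and returns True; else False.
- movej(angles): joint-space move.
- command_gripper(opening): opening from 0.0 (shut) to 1.0 (fully open); the grip force is fixed at half the most; returns when the fingers have stopped.
- wait(seconds).
- inverse_kinematics(position, orientation): joint angles nearest the present ones, or None.
- read_camera(name): name is "scene" or "top"; returns the picture (400x640x3 uint8, red, green, blue); there is no depth.
- camera_info(name): a dict with "intrinsics" (3x3 intrinsics, pixels), "T" (4x4, takes a point from camera to world coordinates). Camera axes: x right, y up, looking along -z (the intrinsics and any distortion apply to the point x, -y, -z); pixel columns grow to the right and rows downward; lengths in m; the calibration is good to about 2 mm. A picture is of the moment at which its call begins. camera_info takes no time and is no camera call.
A pose or a line that the arm cannot do raises MotionError and nothing moves.
- job_done(): hands the job in; it is judged then, once.
Readings, each from a call of its own:
- get_time(): time.
- get_joint_pos(): joint angles.
- get_qvel(): joint speeds.
- get_effort(): joint torques, N m.
- get_tcp_pos(): TCP position.
- get_ee_rot(): TCP orientation.
- get_ft_force(): force on the tool from outside, world axes, zero at the start.
- get_ft_torque(): the same for the moment, N m.
- get_grip_width(): opening from 0.0 (shut) to 1.0 (fully open).
- get_finger_force(): force on a finger pad.
Only numpy, scipy, OpenCV 4.12 (cv2) and the standard library are available. Lean on these libraries where they do the work, as an engineer would, in place of code of your own. Each camera call takes 0.05 s, during which the arm holds its last target. There are 200 camera calls.

## Working session

There is one attempt and no reset: what is moved stays moved. The work goes in short steps, each a Python script; the robot and the scene stay as the last script left them, time stands still between calls to the robot, and variables do not carry over. Pictures are saved under pics/ and viewed, at most 10 in all, crops included, and the job is handed in when it is done.

```bash
mkdir -p pics; ls; python3 - <<'E'
from station import *
import cv2
for n in("scene","top"):
    cv2.imwrite(f"pics/{n}0.png",read_camera(n)[:,:,::-1]); c=camera_info(n); print(n,{k:(v.tolist() if hasattr(v,'tolist') else v) for k,v in c.items()})
print(get_ee_rot(),get_time())
E
```

```text
pics
scene {'intrinsics': [[456.5033472921184, 0.0, 305.2653549886084], [0.0, 456.5033472921184, 193.26377019793554], [0.0, 0.0, 1.0]], 'T': [[-0.8597482445453234, -0.2578583160562933, 0.4408424263178931, 1.1338607911532284], [0.5104551513452193, -0.46155214284434404, 0.7255378404335112, 0.8597975944256382], [0.016385800754418464, 0.8488101721094103, 0.5284437503246959, 0.8112046404957207], [0.0, 0.0, 0.0, 1.0]]}
top {'intrinsics': [[500.9447677908143, 0.0, 324.2303871976439], [0.0, 500.9447677908143, 203.53691492270613], [0.0, 0.0, 1.0]], 'T': [[0.013245036958947222, 0.9980070555410356, -0.061696726706271195, 0.4828996804082219], [-0.9998303393542017, 0.012428808128621986, -0.013594750286926109, -0.091741831692996], [-0.012800839926274506, 0.06186632216977257, 0.9980023530425006, 1.2241254879465746], [0.0, 0.0, 0.0, 1.0]]}
[-6.80484495e-04  9.87873721e-01  1.55257973e-01 -9.91126836e-05] 0.1
```

View pics/scene0.png

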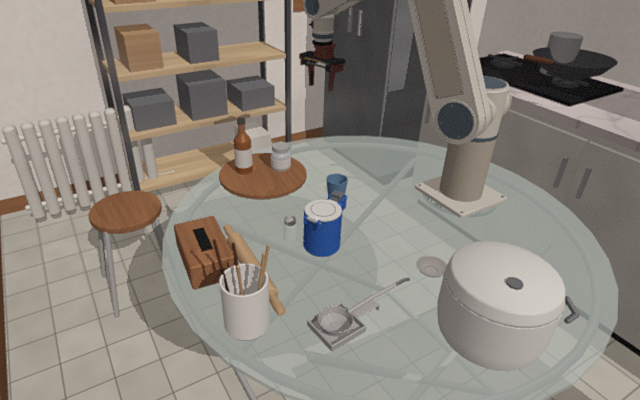

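View pics/top0.png

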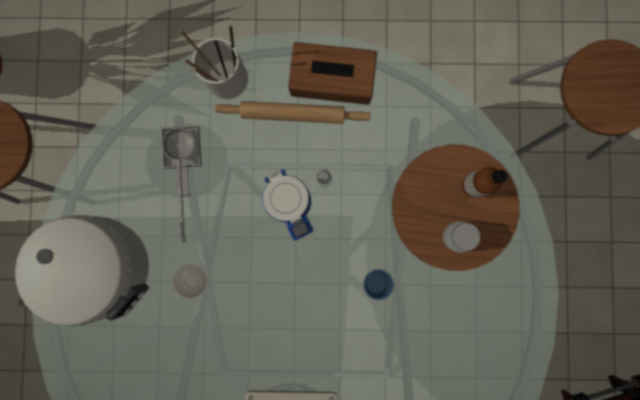

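The canister is at about (287,198) in the top view. Its button is at about (300,229), towards the robot, and the hinge is at about (275,177). The salt shaker is at (324,177). Next I'll measure more closely.

```bash
cat > h.py <<'E'
import numpy as np
from station import camera_info
def ray(n,u,v,z):
    c=camera_info(n);K=np.array(c["intrinsics"]);T=np.array(c["T"])
    d=T[:3,:3]@np.array([(u-K[0,2])/K[0,0],-(v-K[1,2])/K[1,1],-1.]);o=T[:3,3]
    return o+d*(z-o[2])/d[2]
def proj(n,p):
    c=camera_info(n);K=np.array(c["intrinsics"]);T=np.array(c["T"])
    q=T[:3,:3].T@(np.array(p)-T[:3,3]); return np.array([K[0,2]+K[0,0]*q[0]/-q[2],K[1,2]+K[1,1]*q[1]/q[2]])
E
python3 - <<'E'
from h import *
import cv2
im=cv2.imread("pics/top0.png"); c=im[155:250,240:350]
cv2.imwrite("pics/crop.png",cv2.resize(c,None,fx=6,fy=6,interpolation=cv2.INTER_CUBIC))
hsv=cv2.cvtColor(c,cv2.COLOR_BGR2HSV)
w=((hsv[...,1]<60)&(hsv[...,2]>150)).astype(np.uint8)
n,l,s,ce=cv2.connectedComponentsWithStats(w)
for i in range(1,n):
    if s[i,4]>30: print("white",s[i],ce[i]+[240,155],ray("top",*(ce[i]+[240,155]),.127))
b=cv2.inRange(hsv,(100,120,40),(130,255,255)); 
n,l,s,ce=cv2.connectedComponentsWithStats(b)
for i in range(1,n):
    if s[i,4]>10: print("blue",s[i],ce[i]+[240,155])
E
```

```text
white [ 25  21  41  43 417] [284.67146283 197.89448441] [0.56206748 0.01032892 0.127     ]
white [ 32  30  27  26 518] [285.12162162 197.53281853] [0.5628767  0.00935276 0.127     ]
blue [62 48 10 30 85] [306.34117647 219.94117647]
blue [47 67 16 18 68] [291.92647059 230.63235294]
```

View pics/crop.png

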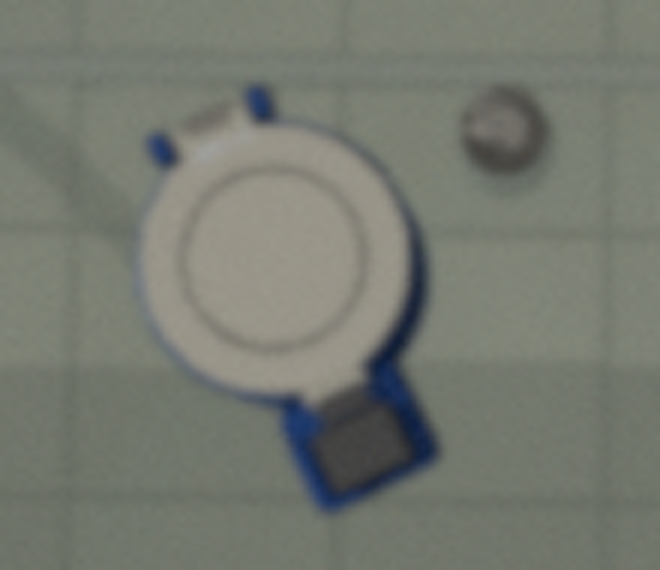

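The crop shows the lid disc centred at about (285.7,198.2) in top-image pixels, the grey key at about (300.5,229.2) and the hinge posts' midpoint at about (275.2,176.2). I'll compute the frame from these and check that it fits the given dimensions.

```bash
python3 - <<'E'
from h import *
from station import *
from scipy.spatial.transform import Rotation as R
L=ray("top",285.5,198,.127);B=ray("top",300.4,229.1,.140);H=ray("top",275.1,176,.127)
print(L,B,H,np.linalg.norm((L-B)[:2]),np.linalg.norm((L-H)[:2]))
d=(H-B)[:2];a=np.arctan2(d[1],d[0]);print("yaw",a,np.arctan2(*(L-B)[1::-1]))
u=np.array([np.cos(a),np.sin(a)])
p=((L[:2])+(B[:2]+77*u/1e3)+(H[:2]-56*u/1e3))/3;print(p)
print("scene check",proj("scene",[*(p-.077*u),.14]))
ts=[]
for s in(1,-1):
    y=np.array([*(s*u),0]);z=np.array([0,0,-1.]);x=np.cross(y,z)
    q=R.from_matrix(np.c_[x,y,z]).as_quat()[[3,0,1,2]]
    t=p-.04025*u
    print(s,q,inverse_kinematics([*t,.2],q),inverse_kinematics([*(t+.06*u),.32],q))
import cv2
im=cv2.imread("pics/scene0.png")[190:265,280:370];cv2.imwrite("pics/sc.png",cv2.resize(im,None,fx=7,fy=7,interpolation=cv2.INTER_CUBIC))
E
```

```text
[0.5618574  0.00850156 0.127     ] [ 0.49388515 -0.02616305  0.14      ] [0.61019934 0.03233128 0.127     ] 0.07630112800784938 0.05389618527535316
yaw 0.4659643513806877 0.4716010739762156
[0.56156769 0.00803492]
scene check [336.54284677 191.59385505]
1 [0.         0.52474539 0.85125923 0.        ] [-4.17542434e-02  2.70209149e-01  1.84310808e+00 -4.44089210e-16
  1.02827542e+00 -5.07718595e-01] [ 8.64575196e-03  2.35816313e-01  1.59948225e+00 -4.44089210e-16
  1.30629409e+00 -4.57318599e-01]
-1 [ 0.          0.85125923 -0.52474539  0.        ] None None
```

View pics/sc.png

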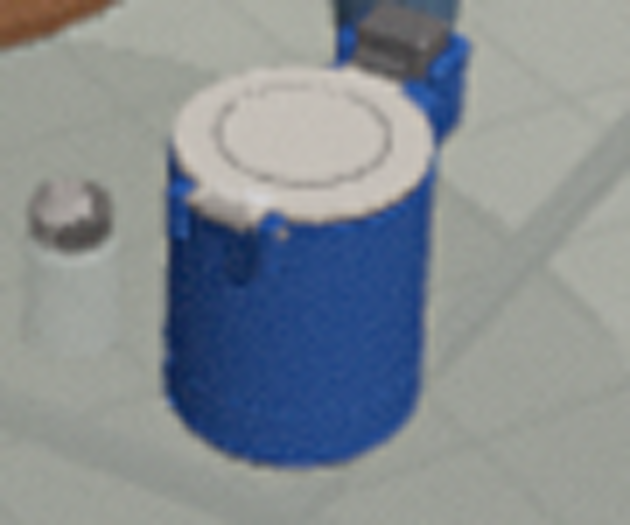

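The scene view agrees with this estimate to about 2 px: the key is seen at (337,193) and predicted at (336.5,191.6). I'll approach now, then check with a picture from close by.

```bash
cat >> h.py <<'E'
from station import *
a=0.468;U=np.array([np.cos(a),np.sin(a)]);P=np.array([.5616,.0080])
Q=np.array([0,np.sin((np.pi/2-a)/2+0),np.cos((np.pi/2-a)/2),0])
from scipy.spatial.transform import Rotation as R
_y=np.array([*U,0]);_z=np.array([0,0,-1.])
Q=R.from_matrix(np.c_[np.cross(_y,_z),_y,_z]).as_quat()[[3,0,1,2]]
def at(x,z): return [*(P+x*U),z]   # canister-frame x along axis, world z
E
sed -i '/^Q=np.array/d' h.py
python3 - <<'E'
from h import *
import cv2
command_gripper(60/88)
move_pose(at(-.04025,.22),Q)
movel(at(-.04025,.150),v=.1)
print(get_time(),get_tcp_pos(),get_grip_width(),get_ft_force())
s=read_camera("scene")[130:270,250:410,::-1];t=read_camera("top")[150:260,220:350,::-1]
s=cv2.resize(s,(480,420),interpolation=cv2.INTER_CUBIC);t=cv2.resize(t,(310,420*1),interpolation=cv2.INTER_CUBIC)
cv2.imwrite("pics/near.png",np.hstack([s,t]))
E
```

```text
3.975 [ 0.52611022 -0.01022741  0.15039853] 0.680423430502797 [ 0.38346368  0.47056578 -0.39877446]
```

View pics/near.png

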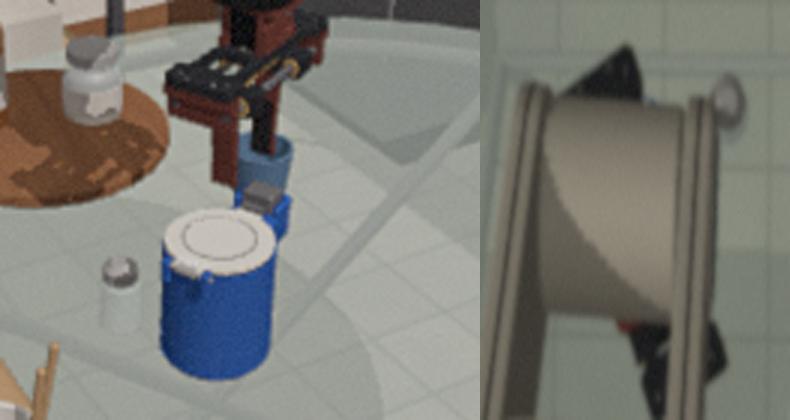

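The close view shows both tips over lid and key, at about (325,192) and (338,181), but they look higher than the TCP height. I'll feel for the button with force instead.

```bash
python3 - <<'E'
from h import *
for z in(.15,.16,.17): print(z,proj("scene",at(-.0035,z)),proj("scene",at(-.077,z)))
wait(.3);print(get_ft_force())
print(movel(at(-.04025,.128),v=.02,until_force=1.5),get_tcp_pos(),get_ft_force(),get_time())
wait(.2);print(get_ft_force(),get_ft_torque())
E
```

```text
0.15 [323.28352687 200.35728245] [336.66549832 188.52900887]
0.16 [323.42323648 197.20398413] [336.85506601 185.45802845]
0.17 [323.56416474 194.02318053] [337.04621798 182.36138287]
[-0.07194214 -1.12340588  0.39123231]
False [ 0.5257912  -0.01017377  0.12814165] [0.09190825 0.02531241 0.0697904 ] 5.625
[-0.81404678 -0.35209549 -0.3885784 ] [-0.0311391  -0.09665134  0.00715947]
```

```bash
python3 - <<'E'
from h import *
import cv2
print(movel(at(-.04025,.112),v=.015,until_force=2.5),get_tcp_pos(),get_time())
f=[]
for i in range(20): f.append(get_ft_force());wait(.01)
print(np.mean(f,0),np.std(f,0))
s=read_camera("scene")[150:270,260:420,::-1]
cv2.imwrite("pics/n2.png",cv2.resize(s,(800,600),interpolation=cv2.INTER_CUBIC))
E
```

```text
False [ 0.52575511 -0.01014509  0.1120959 ] 7.0417
[ 0.1317204  -0.17657184  0.17836567] [0.39904823 0.52362256 0.41508841]
```

View pics/n2.png

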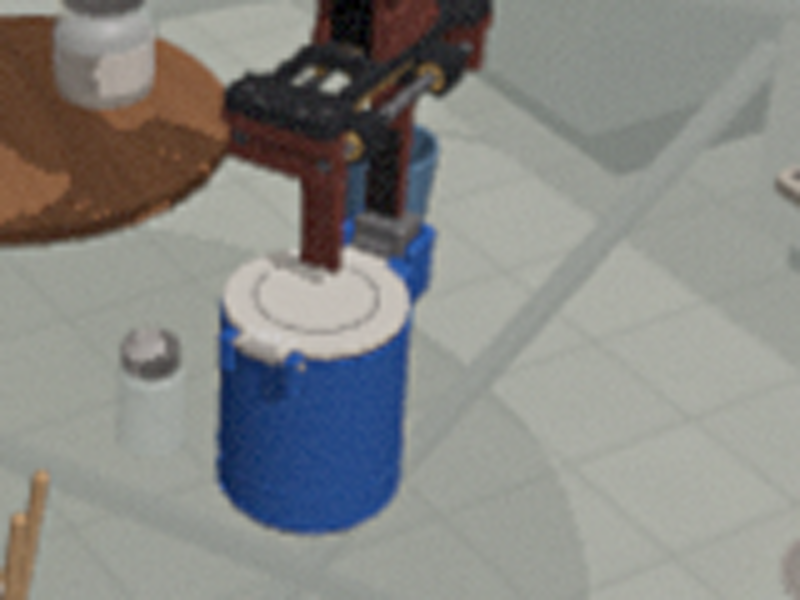

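The lid finger is a little above the lid, with its shadow close by. The other finger's tip, at about (385,218) in the crop, is just over the key. I'll keep descending in small steps with averaged force.

```bash
cat >> h.py <<'E'
def F(n=12):
    f=[]
    for i in range(n): f.append([*get_ft_force(),*get_ft_torque()]);wait(.01)
    return np.mean(f,0)
E
python3 - <<'E'
from h import *
z=.112
while z>.094:
    z-=.0015; movel(at(-.04025,z),v=.02); f=F()
    print(round(z,4),f.round(2),round(get_time(),2))
    if f[2]>1.2: break
E
```

```text
0.1105 [-0.08  0.09  1.93 -0.05 -0.06 -0.01] 7.61
```

```bash
python3 - <<'E'
from h import *
import cv2
z=.1105
while z>.1048:
    z-=.001; movel(at(-.04025,z),v=.02); f=F()
    print(round(z,4),f.round(2),round(get_time(),2))
    if f[2]>7: break
s=read_camera("scene")[150:270,260:420,::-1]
cv2.imwrite("pics/n3.png",cv2.resize(s,(800,600),interpolation=cv2.INTER_CUBIC))
E
```

```text
0.1095 [ 0.08 -0.37  2.69 -0.08 -0.07  0.02] 7.96
0.1085 [ 0.03 -0.28  3.8  -0.1  -0.05  0.  ] 8.31
0.1075 [-0.06 -0.3   4.33 -0.13 -0.05  0.02] 8.66
0.1065 [ 0.41 -0.71  5.07 -0.16 -0.05  0.02] 9.01
0.1055 [ 0.17 -0.59  5.06 -0.19 -0.05  0.  ] 9.36
0.1045 [-0.13 -0.56  5.55 -0.18 -0.    0.02] 9.71
```

View pics/n3.png

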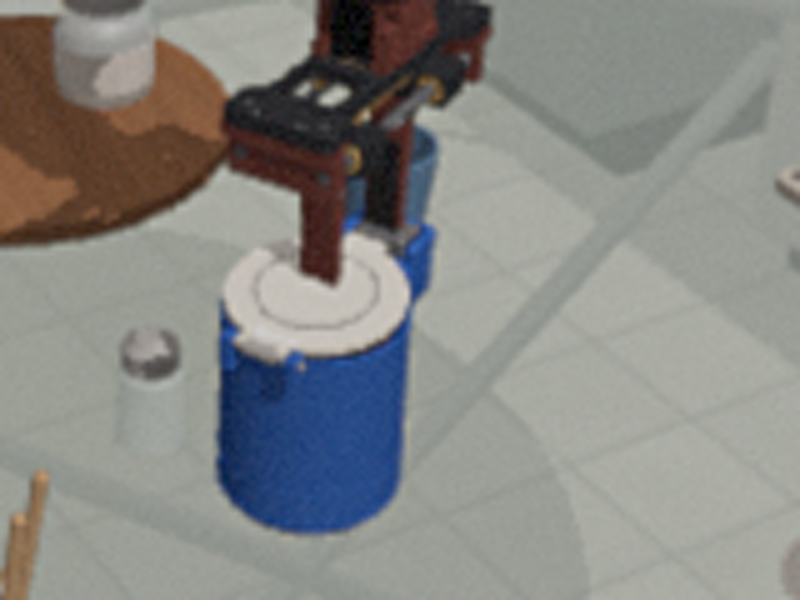

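The lid has popped and is trapped under the finger: its front now stands up over part of the key, near (370,240), and the measured moments changed at the last steps. I'll hold briefly, then follow the hinge arc.

```bash
python3 - <<'E'
from h import *
import cv2
wait(.3)
r,n=.0666,.003
def tcp(t): return at(.056-r*np.cos(t)+n*np.sin(t)-.030, .124+r*np.sin(t)+n*np.cos(t)-.029)
ok=True
for t in np.arange(.16,.96,.08):
    movel(tcp(t),v=.015); f=F(3)
    print(round(t,2),f[:3].round(1),round(get_time(),2))
    if np.linalg.norm(f[:3])>9: print("STOP");break
s=read_camera("scene")[130:270,250:410,::-1]
cv2.imwrite("pics/n4.png",cv2.resize(s,(640,560),interpolation=cv2.INTER_CUBIC))
E
```

```text
0.16 [-1.4 -1.9  4.1] 10.52
0.24 [0.6 0.2 0.7] 11.05
0.32 [0.7 0.9 0.1] 11.58
0.4 [0.7 0.4 0.7] 12.12
0.48 [-0.1  0.4  0.6] 12.65
0.56 [ 0.7 -0.1  0.5] 13.18
0.64 [ 0.5 -0.   0.7] 13.72
0.72 [ 0.4 -0.2  0.6] 14.25
0.8 [ 0.1 -0.5  0.5] 14.78
0.88 [0.  0.2 1. ] 15.32
```

View pics/n4.png

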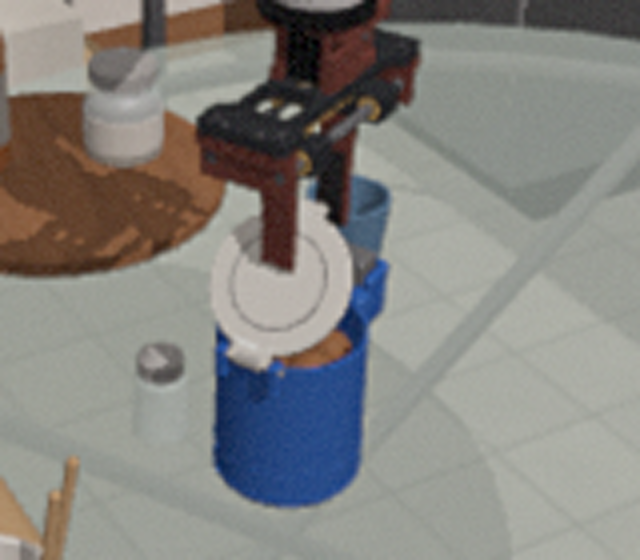

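The lid rests under the finger about half open, with walnuts visible inside, and there is clearance to the linkage. I'll continue to fully open and then withdraw.

```bash
python3 - <<'E'
from h import *
import cv2
r,n=.0666,.003
def tcp(t): return at(.056-r*np.cos(t)+n*np.sin(t)-.030, .124+r*np.sin(t)+n*np.cos(t)-.029)
for t in np.arange(.96,1.37,.08):
    movel(tcp(t),v=.015); f=F(3)
    print(round(t,2),f[:3].round(1),round(get_time(),2))
    if np.linalg.norm(f[:3])>7: print("STOP");break
else:
    p=np.array(tcp(1.36))
    p[2]+=.13; movel(p,v=.06); wait(.3); print(get_time(),F()[:3])
s=read_camera("scene")[110:270,240:430,::-1]
cv2.imwrite("pics/n5.png",cv2.resize(s,(665,560),interpolation=cv2.INTER_CUBIC))
E
```

```text
0.96 [ 0.3 -0.3  0.3] 15.9
1.04 [-0.2  0.3  0.4] 16.43
1.12 [0.3 0.3 0.3] 16.97
1.2 [0.  0.4 1. ] 17.5
1.28 [ 1.  -0.1  0.9] 18.03
1.36 [0.5 0.4 0.1] 18.57
21.1833 [-0.09169461 -0.03317333 -0.00857246]
```

View pics/n5.png

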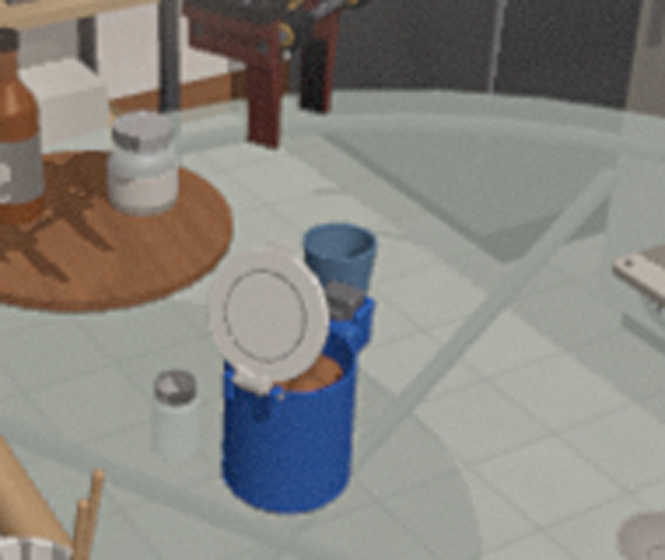

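The lid stands steeply open, the button is up, the canister is in its place and the gripper is clear. I'll check the lid-front pixel against the predicted one and hand in.

```bash
python3 - <<'E'
from h import *
for t in(1.0,1.15,1.25): print(t,proj("scene",at(.056-.106*np.cos(t)+.003*np.sin(t),.124+.106*np.sin(t)+.003*np.cos(t))))
print("seen ~ (317,181)")
job_done()
E
```

```text
1.0 [323.28237503 180.18300265]
1.15 [320.57258535 180.08087038]
1.25 [318.60770743 180.51032482]
seen ~ (317,181)
the job is handed in; nothing more can be done
```

The job is handed in: the lid popped and was trapped under the lid finger with the button held down, then eased up to fully open (seen within 2 px of where 1.25 rad should be); the button is up, the canister and everything else in view look unmoved, and the gripper is clear of it all.

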